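Open the sprung filler cap of the caramel dispenser

ROBOT

A 6-joint arm with a two-finger parallel gripper is mounted at the origin on the work surface. World frame = base frame: x ahead of the robot, y to its left, z up, the work surface at z = 0. Lengths are in m, angles in rad, forces in N, time in s.
With the tool pointing down it reaches from about 0.275 to 0.825 m from the base axis. Payload 4.9 kg.
Tool frame: the origin (TCP) lies midway between the tips of the shut fingers; the grasp point (between the pads) lies 19 mm behind it (grip_point_offset is the distance from the TCP to the grasp point, in m); z points along the fingers, y is the line along which they close (so a half turn about z gives the same grasp; the last joint's range is limited). The gripper opens to 85 mm and grips with 20 to 120 N. Pads are 22 mm wide; open, the fingers measure 114 mm over their backs; the gripper's body (76 mm by 85 mm) begins 54 mm behind the grasp point. The pads swing forward as they close: fully open they stand 13 mm farther back than shut.
Start: joints at [-1.355, 0.326, -0.193, 1.052, 0, 1.437], TCP at [0.189, -0.517, 0.231] pointing down, gripper open.
Joint ranges: [-2.65, 2.65], [-0.97, 1.79], [-1.3, 1.35], [-1.93, 2.1], [-1.47, 1.37], [-3.14, 3.14]. Speed limits (rad/s): [2.57, 2.57, 3.14, 3.14, 3.14, 3.14].

INTERFACE

Orientations are given as a rotation vector (axis times angle).
In Python, from cell import * gives the robot as it stands. Calls block until the motion is done:
- movep(position, orientation): joint-space move of the TCP to a pose.
- move_l(position, velocity=0.15, rot=None, until_force=None): straight line of the TCP; rot=None keeps the orientation; velocity is the mean speed in m/s. With until_force (N) it stops when the force on the tool has changed by that much, and returns True; else False.
- set_joints(angles): joint-space move.
- let_go() and grab(newtons=None): open the fingers fully, or close them until they stop; newtons is the grip in N (None keeps the last).
- sleep(seconds).
- ik(position, orientation): joint angles nearest the present ones, or None.
- get_state(): the state.
- grab_frame(name): name is "scene" or "top"; returns a dict with "img" (420x560x3 uint8, red, green, blue), "fx", "fy", "cx", "cy" (pixels), "k1" (the pictures are not rectified: a ray, as slopes to the right and down, at radius r is drawn at 1 + k1 r^2 times it, then the intrinsics apply), "cam_to_world" (4x4, takes a point from camera to world coordinates). Camera axes: x right, y down, z forward; pixel columns grow to the right and rows downward; lengths in m; the calibration is good to about 2 mm. A picture is of the moment at which its call begins. There is no depth.
A pose or a line that the arm cannot do raises MotionError and nothing moves.
- sign_off(): hands the job in; it is judged then, once.
Trained networks look in the newest picture that a camera, given by its name, has taken for a name from the list of things; names that differ only in an ending like _2 or _b are one class to them, and where a whole thing is asked for, a point or a joint stands for the part that bears it (a point fixed in the world has none). Each returns a list of dicts, best first, with "score" (0 to 1); they miss things now and then, are a little off and sometimes report something else, mostly with a low value. They report only what shows in the picture. A call takes as long as a camera call. They do not tell look-alikes from the thing itself.
- spot_in(camera, name): "centre" ([column, row] in pixels, amid what is visible of it).
- silhouettes(camera, name): "mask" (420x560 bool, what is visible of it) and "centre" ([column, row] in pixels, amid what is visible of it).
- tip_of(camera, name): "centre" ([column, row] in pixels: a listed point, or the origin of a listed thing).
The state is a dict: "clock": time; "q": joint angles; "joint_velocities": joint speeds; "tau": joint torques, N m; "position": TCP position; "eef_rot": TCP orientation; "contact_force": force on the tool from outside, world axes, zero at the start; "wrist_torque": the same for the moment, N m; "finger_gap": opening from 0.0 (shut) to 1.0 (fully open); "grasp_force": force on a finger pad.
Only numpy, scipy, OpenCV 4.12 (cv2) and the standard library are available. Lean on these libraries where they do the work, as an engineer would, in place of code of your own. Each camera call takes 0.05 s, during which the arm holds its last target. There are 200 camera calls.

TASK

Open the caramel dispenser for refilling: push its sprung filler cap down against its catch, twist it anticlockwise until it comes free, and lift it off without forcing the catch. Set the cap down, not dropped, on the square metal tray so that it stands upright on its stem near the middle of the tray, and let go. Leave both cakes and the caramel jar where they stand.

Things in the scene. Friction and masses are not known exactly. Their poses are not given: they have to be found in the camera images.
- neck: Filler neck: steel tube 84 mm across on a leaning steel tank, fixed. Origin: centre of its rim, 245 mm above the counter. z: out along its axis, leaning 25 deg from vertical towards the robot's side; x: up the rim's slope. Catch inside is 5 mm deep: push the cap 5 to 9 mm along -z, turn it 60 deg anticlockwise seen from outside (+ about z) to a hard stop, then it pulls straight out along z, clear 20 mm above its locked height.
- cap_grip (a point): Centre of the black grip bar (74 long, 18 thick, 32 mm high) on the loose filler cap, 0.13 to 0.25 kg; 16 mm above the top face of its steel plate (88 mm across, 8 thick). x along the bar, z out of the cap. Locked: on the neck's axis, 33 mm outside its rim, bar at -30 deg about neck z from neck x; free: +30 deg. Standing on the tray: 53 mm above the counter.
- cap: The filler cap; origin at the centre of its plate's underside, 24 mm below the grip bar's centre; axes as the grip's. Below the plate: a stem 40 mm across, 25 mm long, flat-ended, with two lugs parallel to the bar at its lower end (68 mm over both, 14 wide, 6 thick). Locked, the plate's underside is 9 mm outside the rim; fully down it meets the rim.
- plunger (a joint): Travel in m of the sprung round plate in the neck that pushes the cap out: 0 with the cap locked, + when pressed in (up to 0.009 under the cap), -0.010 when the cap is free in its slots (it pops up 10 mm) or gone. Spring 400 N/m: about 6 N at 0, 10 N fully in.
- dispenser: Caramel dispenser that carries the neck, fixed to the counter: steel plinth 240 (x) x 170 (y) mm, 45 mm high, pillar, and leaning tank 132 mm across. Origin: centre of the plinth's underside; the neck's rim is 45 mm towards -x from it.
- tray: Plain square aluminium tray, 170 x 170 mm, rim 14 mm high, walls and floor 4 mm thick, fixed on the counter. Origin at the centre of its underside, on the counter; z up.
- cake_a_centre (a point): Cheesecake with a smooth glazed top on a round black board 200 mm across, 50 mm high, loose; point at its centre, half-way up. To be left alone.
- cake_b_centre (a point): Cheesecake with a crumb rim on a round black board 200 mm across, 55 mm high, loose; point at its centre, 25 mm up. To be left alone.
- jar_centre (a point): Amber caramel jar with a steel lid, 72 mm across, 95 mm high, loose, standing near the middle of the counter; point at its centre, half-way up. To be left alone.
Things that resemble listed ones, but are neither listed nor needed, are in the scene too. Leave any green look-alike of the cap alone.

How it is judged:
On the way, in this order (a step that is already met when the one before it is completed fails the run):
1. the cap is pushed down at least 5 mm against its spring, clear of the catch (z of cap_grip in the frame of neck below 0.028 m), for 0.05 s.
2. the cap is free and lifted right out of the neck (z of cap_grip in the frame of neck above 0.075 m), for 0.1 s.
3. the cap is lowered onto the tray while still held by the fingers (contact force between cap and tray above 0.3 N and contact force between the fingers and cap above 0.5 N), for 0.05 s.
At the end, for the whole second after the job is handed in: The cap stands at rest upright (within 7 degrees) on its stem on the tray's floor, its centre within 45 mm of the tray's centre, grip bar's centre 48 to 58 mm above the counter, released; both cakes and the jar are within 25 mm of where they stood (horizontal distance between cap_grip and tray below 0.045 m and angle between cap_grip's own z axis and vertical below 0.12 rad and height (world z) of cap_grip between 0.048 and 0.058 m and linear speed of cap below 0.02 m/s and distance of each of cake_a_centre, cake_b_centre, jar_centre from where it was at the start of the episode below 0.025 m); the robot touches nothing.
It fails at once if a cake or the jar is shoved or knocked over (distance of any of cake_a_centre, cake_b_centre, jar_centre from where it was at the start of the episode above 0.03 m).
It fails at once if the catch is forced: the cap is wrenched or jammed against the neck with over 200 N (a turning moment of some 6 N m) (contact force between cap and neck above 200 N).
It also fails if it takes over 58 s, if anything falls off the work surface, if the arm or the gripper's body presses on something with over 40 N, if the wrist force passes 120 N, or if a joint passes its speed limit or range.

## Working session

There is one attempt and no reset: what is moved stays moved. The work goes in short steps, each a Python script; the robot and the scene stay as the last script left them, time stands still between calls to the robot, and variables do not carry over. Pictures are saved under pics/ and viewed, at most 10 in all, crops included, and the job is handed in when it is done.

```bash
mkdir -p pics; ls; python3 - <<'E'
from cell import *
import cv2, numpy as np
for c in ["scene","top"]:
    f=grab_frame(c); cv2.imwrite(f"pics/{c}0.png",f["img"][:,:,::-1])
    print(c,f["fx"],f["fy"],f["cx"],f["cy"],f["k1"],np.round(f["cam_to_world"],4).tolist())
    for n in ["neck","cap_grip","tray","dispenser","jar_centre","cake_a_centre","cake_b_centre"]:
        try: print(n,[(np.round(d["centre"],1).tolist(),round(d["score"],2)) for d in tip_of(c,n)])
        except Exception as e: print(n,e)
s=get_state(); print(s["clock"],s["position"],s["eef_rot"])
E
```

```text
pics
scene 420.01078846690785 420.01078846690785 284.19545187554615 211.09541860023597 -0.12354374677845541 [[0.8592, 0.4286, -0.2793, 0.8344], [0.5115, -0.7123, 0.4806, -0.5826], [0.0071, -0.5558, -0.8313, 1.1791], [0.0, 0.0, 0.0, 1.0]]
neck [([255.3, 253.2], 0.87)]
cap_grip [([253.8, 246.1], 0.74), ([203.8, 263.4], 0.64)]
tray [([346.0, 218.0], 0.75)]
dispenser [([276.2, 298.2], 0.95)]
jar_centre [([276.9, 231.6], 0.62)]
cake_a_centre [([368.2, 135.1], 0.83)]
cake_b_centre [([213.9, 409.5], 0.94)]
top 538.7748036753061 538.7748036753061 278.5235947195056 215.00065448887577 0.02920484200682429 [[-0.022, -0.9963, 0.0835, 0.3385], [-0.9996, 0.0206, -0.0176, 0.0174], [0.0158, -0.0839, -0.9964, 2.1059], [0.0, 0.0, 0.0, 1.0]]
neck [([326.9, 200.0], 0.58), ([274.4, 224.7], 0.35)]
cap_grip [([331.0, 206.6], 0.68)]
tray [([223.6, 182.9], 0.77)]
dispenser [([313.7, 201.1], 0.59)]
jar_centre [([272.1, 227.0], 0.87)]
cake_a_centre [([129.9, 209.9], 0.85), ([317.5, 199.2], 0.25)]
cake_b_centre [([412.8, 191.3], 0.67)]
0.8 [ 0.18851482 -0.51671017  0.23129078] [3.09363194e+00 5.46666393e-01 2.09504711e-05]
```

View pics/scene0.png

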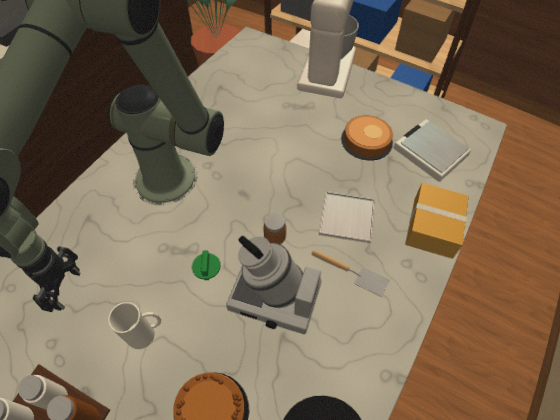

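View pics/top0.png

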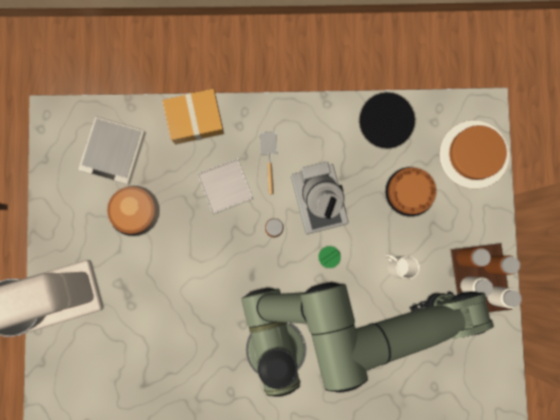

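The scene shows the dispenser with its black-barred cap at scene (254,246) / top (331,207), the green look-alike at scene (205,264), and the jar at scene (275,230). The tray could be the pale square at scene (346,218) or the grey one at scene (433,147). I'll enlarge both, along with the cap.

```bash
cat > h.py <<'E'
from cell import *
import cv2, numpy as np
from scipy.spatial.transform import Rotation as R
from scipy.optimize import least_squares
def proj(f,P):
    T=np.array(f["cam_to_world"]); p=(np.atleast_2d(P)-T[:3,3])@T[:3,:3]
    s=p[:,:2]/p[:,2:]; s=s*(1+f["k1"]*(s**2).sum(1,keepdims=True))
    return s*[f["fx"],f["fy"]]+[f["cx"],f["cy"]]
def on_z(f,uv,z):
    T=np.array(f["cam_to_world"]); uv=np.atleast_2d(uv)
    d=(uv-[f["cx"],f["cy"]])/[f["fx"],f["fy"]]; s=d.copy()
    for _ in range(20): s=d/(1+f["k1"]*(s**2).sum(1,keepdims=True))
    r=np.c_[s,np.ones(len(s))]@T[:3,:3].T
    return T[:3,3]+r*((z-T[2,3])/r[:,2])[:,None]
E
python3 - <<'E'
from h import *
fs=grab_frame("scene"); ft=grab_frame("top")
a=cv2.resize(fs["img"][110:350,220:480],None,fx=2,fy=2,interpolation=cv2.INTER_CUBIC)
b=cv2.resize(ft["img"][110:260,70:200],None,fx=2,fy=2)
c=cv2.resize(fs["img"][225:290,225:295],(260,242),interpolation=cv2.INTER_CUBIC)
d=cv2.resize(ft["img"][160:240,285:355],(260,238),interpolation=cv2.INTER_CUBIC)
W=np.zeros((480,780,3),np.uint8); W[:,:520]=a; W[:242,520:]=c; W[242:,520:]=d
cv2.imwrite("pics/crop.png",W[:,:,::-1])
def tri(us,ut):
    r=lambda P:np.r_[proj(fs,P)[0]-us,proj(ft,P)[0]-ut]
    s=least_squares(r,[.4,0,.1]); return s.x,s.fun
for n,us,ut in [("grip",(253.8,246.1),(331,206.6)),("neck",(255.3,253.2),(326.9,200.)),("trayA",(346,218),(223.6,182.9)),("disp",(276.2,298.2),(313.7,201.1)),("jar",(276.9,231.6),(272.1,227)),("scale",(433,147),(112,150))]:
    p,e=tri(us,ut); print(n,p.round(4),e.round(1))
for n,us,ut,z in [("grip",(253.8,246.1),(331,206.6),.275),("neck",(255.3,253.2),(326.9,200.),.245),("tray",(346,218),(223.6,182.9),0)]:
    print(n,on_z(fs,us,z).round(3),on_z(ft,ut,z).round(3))
for c in ("scene","top"):
  for n in ("tray","cap"):
    for d in silhouettes(c,n):
        m=d["mask"].astype(np.uint8); k=cv2.findContours(m,0,2)[0]; k=max(k,key=cv2.contourArea)
        print(c,n,round(d["score"],2),m.sum(),np.round(d["centre"]),cv2.minAreaRect(k))
        if n=="tray": print(on_z(fs if c=="scene" else ft,cv2.boxPoints(cv2.minAreaRect(k)),.01).round(3).tolist())
E
```

```text
grip [ 0.52   -0.1914  0.2814] [-0.9  0.1 -0.9 -1. ]
neck [ 0.5326 -0.1909  0.2582] [ 2.5 -0.3  2.2  2.6]
trayA [ 0.6365  0.1883 -0.0024] [ 2.4 -0.1  1.4  2.5]
disp [ 0.5693 -0.1651 -0.0445] [ 0.6 -0.1  0.5  0.6]
jar [0.4666 0.0061 0.0228] [ 0.1 -0.   0.1  0.1]
scale [0.779  0.6209 0.0282] [-0.  0. -0. -0.]
grip [[ 0.52  -0.187  0.275]] [[ 0.517 -0.195  0.275]]
neck [[ 0.523 -0.189  0.245]] [[ 0.543 -0.185  0.245]]
tray [[0.63  0.182 0.   ]] [[0.646 0.193 0.   ]]
scene tray 0.72 2193 [345. 215.] ((347.6400146484375, 217.01998901367188), (51.33595657348633, 44.264888763427734), 8.130102157592773)
[[0.586, 0.071, 0.01], [0.522, 0.237, 0.01], [0.687, 0.301, 0.01], [0.74, 0.131, 0.01]]
scene cap 0.94 636 [205. 262.] ((205.94798278808594, 265.90728759765625), (25.89790153503418, 28.454055786132812), 42.273685455322266)
scene cap 0.63 728 [250. 249.] ((254.05386352539062, 251.47650146484375), (30.011093139648438, 27.85618019104004), 3.012787342071533)
top tray 0.61 1994 [222. 184.] ((224.72938537597656, 185.29637145996094), (45.01597213745117, 45.231361389160156), 68.96248626708984)
[[0.688, 0.302, 0.01], [0.75, 0.136, 0.01], [0.582, 0.075, 0.01], [0.522, 0.241, 0.01]]
top cap 0.79 412 [331. 254.] ((329.5000305175781, 257.0000305175781), (21.92030906677246, 21.920310974121094), 45.0)
```

View pics/crop.png

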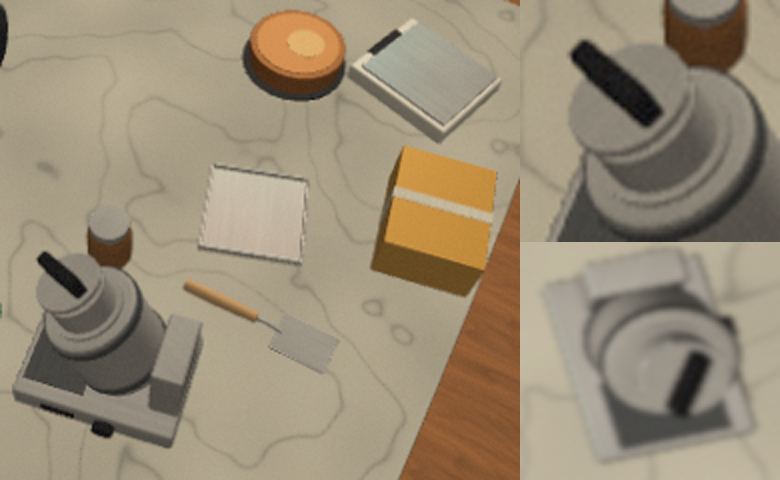

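The pale square at scene (346,218) / top (224,186) is the tray. It has a raised thin rim, plain metal floor, and measures about 0.17 m. The grey one at scene (433,147) has a white body and a black display, so it is a kitchen scale. The grey-plated cap with the black bar on the neck is the real cap. Next I fit the bar pose in both views.

```bash
cat >> h.py <<'E'
def neckR(phi):  # phi: azimuth of dispenser x
    t=np.radians(25); c,s=np.cos(phi),np.sin(phi)
    x=np.array([np.cos(t)*c,np.cos(t)*s,np.sin(t)]); z=np.array([-np.sin(t)*c,-np.sin(t)*s,np.cos(t)])
    return np.c_[x,np.cross(z,x),z]
E
cat > fit.py <<'E'
from h import *
from scipy.optimize import minimize
S=4
fr={}; 
for c,box in (("scene",(230,228,285,275)),("top",(312,185,350,230))):
    f=grab_frame(c); x0,y0,x1,y1=box
    g=cv2.cvtColor(f["img"],cv2.COLOR_RGB2GRAY)[y0:y1,x0:x1]
    g=cv2.resize(g,None,fx=S,fy=S,interpolation=cv2.INTER_CUBIC)
    m=(g<(55)).astype(np.uint8)
    n,l,st,cen=cv2.connectedComponentsWithStats(m)
    q=proj(f,[[.52,-.191,.279]])[0]; q=(q-[x0,y0]+.5)*S-.5
    i=1+np.argmin([np.hypot(*(cen[k]-q)) if st[k,4]>100 else 1e9 for k in range(1,n)])
    print(c,st[1:][st[1:,4]>50].tolist(),i,g.min()); fr[c]=(f,(l==i).astype(np.uint8),x0,y0,g)
B=np.array([[a,b,d] for a in(-.037,.037) for b in (-.009,.009) for d in(-.016,.016)])
def mask(c,P):
    f,m,x0,y0,_=fr[c]; Q=neckR(P[2])@R.from_euler('z',-30,degrees=True).as_matrix()
    W=B@Q.T+[P[0],P[1],.2749]
    k=np.round(((proj(f,W)-[x0,y0]+.5)*S-.5)*16).astype(np.int32)
    o=np.zeros_like(m); cv2.fillConvexPoly(o,cv2.convexHull(k),1,shift=4); return o
def iou(c,P): a=mask(c,P);b=fr[c][1]; return (a&b).sum()/(a|b).sum()
for cs in (["scene"],["top"],["scene","top"]):
    r=minimize(lambda P:-sum(iou(c,P) for c in cs),[.52,-.191,.28],method="Nelder-Mead",options=dict(initial_simplex=[[.52,-.191,.28],[.528,-.191,.28],[.52,-.183,.28],[.52,-.191,.4]]))
    print(cs,r.x.round(4),np.degrees(r.x[2]).round(1),[round(iou(c,r.x),2) for c in fr])
f=fr["top"][0]
for c in("scene","top"):
  for d in silhouettes(c,"dispenser")[:1]:
    k=max(cv2.findContours(d["mask"].astype(np.uint8),0,2)[0],key=cv2.contourArea); print(c,cv2.minAreaRect(k),cv2.approxPolyDP(k,4,True)[:,0].tolist())
P0=r.x
for c,(f,m,x0,y0,g) in fr.items():
    v=cv2.cvtColor(g,cv2.COLOR_GRAY2BGR); v[cv2.morphologyEx(mask(c,P0),cv2.MORPH_GRADIENT,np.ones((2,2)))>0]=(0,0,255); v[cv2.morphologyEx(m,cv2.MORPH_GRADIENT,np.ones((2,2)))>0]=(0,255,0)
    cv2.imwrite(f"pics/fit_{c}.png",v)
a,b=[cv2.imread(f"pics/fit_{c}.png") for c in fr]; W=np.zeros((200,400,3),np.uint8); W[:a.shape[0],:a.shape[1]]=a; W[:b.shape[0],230:230+b.shape[1]]=b; cv2.imwrite("pics/fit.png",cv2.resize(W,None,fx=2,fy=2))
E
python3 fit.py
```

```text
scene [[138, 0, 13, 38, 200], [209, 18, 11, 10, 78], [196, 28, 24, 26, 279], [36, 33, 96, 90, 3233], [154, 33, 14, 19, 90], [176, 36, 9, 16, 95], [162, 49, 10, 9, 54]] 7 4
top [[54, 50, 40, 86, 1685]] 2 23
['scene'] [ 0.5141 -0.1939  0.1538] 8.8 [np.float64(0.79), np.float64(0.57)]
['top'] [ 0.5115 -0.19    0.1055] 6.0 [np.float64(0.68), np.float64(0.58)]
['scene', 'top'] [ 0.5119 -0.1933  0.1589] 9.1 [np.float64(0.79), np.float64(0.58)]
scene ((277.6893615722656, 287.2455749511719), (84.69230651855469, 80.84615325927734), 22.61986541748047) [[272, 243], [264, 261], [242, 266], [226, 307], [271, 328], [304, 332], [320, 271], [303, 270], [283, 246]]
top ((319.8529968261719, 196.41177368164062), (66.69729614257812, 47.051910400390625), 75.96376037597656) [[326, 161], [291, 175], [306, 233], [347, 222], [341, 186]]
```

View pics/fit.png

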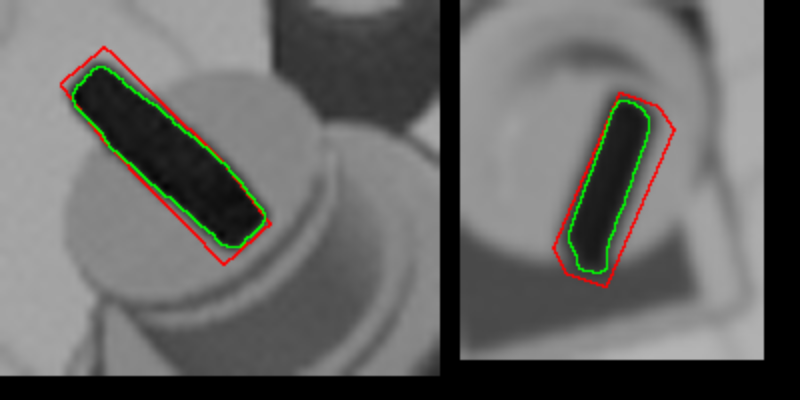

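The bar is seen in both views (green mask against red model). The model is too wide in the top view, so the 55 threshold is eroding the mask. I'll use a soft-render fit and check it against the plinth corners.

```bash
cat > fit2.py <<'E'
from h import *
fr={c:grab_frame(c) for c in("scene","top")}
k=on_z(fr["top"],[[291,175],[306,233],[347,222]],.045)[:,:2]
print("plinth",k.round(3).tolist(),[np.linalg.norm(k[i+1]-k[i]).round(3) for i in(0,1)])
d=k[0]-k[1]; e=k[1]-k[2]; p1=np.arctan2(d[1],d[0]); p2=np.arctan2(-e[0],e[1]); print("phi",np.degrees([p1,p2]))
o=(k[0]+k[2])/2; n=o-.045*np.array([np.cos(p1),np.sin(p1)]); print("origin",o,"rim",n, "grip",n-.033*np.sin(np.radians(25))*np.array([np.cos(p1),np.sin(p1)]))
B=np.array([[a,b,d] for a in(-.037,.037) for b in (-.009,.009) for d in(-.016,.016)])
box={"scene":(236,232,268,262),"top":(320,190,343,222)}
S=8
def res(P,cs,full=False):
    out=[]
    for c in cs:
        f=fr[c];x0,y0,x1,y1=box[c]; g=cv2.cvtColor(f["img"],cv2.COLOR_RGB2GRAY)[y0:y1,x0:x1].astype(float)
        Q=neckR(P[3])@R.from_euler('z',np.degrees(P[4]),degrees=True).as_matrix()
        W=B@Q.T+P[:3]
        q=np.round(((proj(f,W)-[x0,y0]+.5)*S-.5)*16).astype(np.int32)
        o=np.zeros(((y1-y0)*S,(x1-x0)*S),np.float32); cv2.fillConvexPoly(o,cv2.convexHull(q),1,shift=4)
        o=cv2.resize(cv2.GaussianBlur(o,(0,0),S*.7),(x1-x0,y1-y0),interpolation=cv2.INTER_AREA)
        out.append((o-np.clip((140-g)/125,0,1)).ravel())
    return np.concatenate(out)
from scipy.optimize import minimize
p0=np.array([.517,-.192,.2749,p1,np.radians(-30)])
for cs in(["scene"],["top"],["scene","top"]):
  for free in([0,1],[0,1,3],[0,1,2,3,4]) if len(cs)>1 else ([0,1],[0,1,3]):
    def F(v): P=p0.copy(); P[free]+=v*np.array([.01,.01,.01,.2,.2])[free]; return P
    r=minimize(lambda v:(res(F(v),cs)**2).sum(),np.zeros(len(free)),method="Nelder-Mead",options=dict(initial_simplex=np.vstack([np.zeros(len(free)),np.eye(len(free))])-.2))
    P=F(r.x); print(cs,free,P[:3].round(4),np.degrees(P[3:]).round(1),round(r.fun,2))
E
python3 fit2.py
```

```text
plinth [[0.665, -0.071], [0.44, -0.123], [0.479, -0.281]] [np.float64(0.231), np.float64(0.163)]
phi [13.01435589 13.79098703]
origin [ 0.57207185 -0.17605965] rim [ 0.52822774 -0.18619343] grip [ 0.51463957 -0.18933409]
['scene'] [0, 1] [ 0.5138 -0.1938  0.2749] [ 13. -30.] 25.66
['scene'] [0, 1, 3] [ 0.5134 -0.1934  0.2749] [ 11.5 -30. ] 25.32
['top'] [0, 1] [ 0.5097 -0.19    0.2749] [ 13. -30.] 37.96
['top'] [0, 1, 3] [ 0.5101 -0.1902  0.2749] [ 14. -30.] 37.71
['scene', 'top'] [0, 1] [ 0.5127 -0.1928  0.2749] [ 13. -30.] 69.81
['scene', 'top'] [0, 1, 3] [ 0.5124 -0.1929  0.2749] [ 12.3 -30. ] 69.3
['scene', 'top'] [0, 1, 2, 3, 4] [ 0.5115 -0.191   0.2684] [ 10.8 -28.6] 61.89
```

```bash
cat >> h.py <<'E'
G=np.array([.513,-.192,.2749]); PHI=np.radians(13); N=neckR(PHI); ZN=N[:,2]
def tool(ang,flip=0):   # rotvec with tool x along bar at ang deg about neck z
    b=N@R.from_euler('z',ang+180*flip,degrees=True).as_matrix()
    return R.from_matrix(b@np.diag([1,-1,-1.])).as_rotvec()
E
python3 - <<'E'
from h import *
s=get_state(); print(s["clock"])
for fl in(0,1):
    for h,a in((.1,-30),(-.012,-30),(-.019,0),(-.019,30),(.08,30)):
        q=ik(G+h*ZN,tool(a,fl)); print(fl,h,a,None if q is None else np.round(q,2))
    print([None if (q:=ik([.635,.187,.05+.0],R.from_matrix(np.array([[np.cos(t),np.sin(t),0],[np.sin(t),-np.cos(t),0],[0,0,-1]])).as_rotvec())) is None else np.round(q,2).tolist() for t in np.radians([43+180*fl])])
fl=1
E
```

```text
1.4
0 0.1 -30 [-0.76 -0.04 -0.36  0.99  0.36  2.72]
0 -0.012 -30 [-0.67  0.08 -0.51  0.7   0.34  2.81]
0 -0.019 0 [-0.67  0.09 -0.51  0.68  0.34  2.29]
0 -0.019 30 [-0.67  0.09 -0.51  0.68  0.34  1.77]
0 0.08 30 [-0.75 -0.02 -0.39  0.94  0.36  1.69]
[[0.17, 0.68, -0.09, 0.79, -0.0, 2.57]]
1 0.1 -30 [-0.76 -0.04 -0.36  0.99  0.36 -0.42]
1 -0.012 -30 [-0.67  0.08 -0.51  0.7   0.34 -0.33]
1 -0.019 0 [-0.67  0.09 -0.51  0.68  0.34 -0.85]
1 -0.019 30 [-0.67  0.09 -0.51  0.68  0.34 -1.37]
1 0.08 30 [-0.75 -0.02 -0.39  0.94  0.36 -1.45]
[[0.17, 0.68, -0.09, 0.79, 0.0, -0.58]]
```

```bash
python3 - <<'E'
from h import *
movep(G+.09*ZN,tool(-30))
print(get_state()["clock"])
t=get_state()["clock"]; move_l(G+.05*ZN,.1,tool(-30),until_force=8); 
print(move_l(G-.012*ZN,.05,tool(-30),until_force=6)); s=get_state(); print(s["clock"],s["position"],s["contact_force"])
fs=grab_frame("scene");ft=grab_frame("top")
a=cv2.resize(fs["img"][190:310,190:320],(520,480),interpolation=cv2.INTER_CUBIC); b=cv2.resize(ft["img"][150:270,285:355],(280,480),interpolation=cv2.INTER_CUBIC)
cv2.imwrite("pics/pre.png",np.hstack([a,b])[:,:,::-1])
E
```

```text
3.0083
False
4.95 [ 0.5180465  -0.19100368  0.26438824] [ 0.75049597 -0.04728565  0.25837762]
```

View pics/pre.png

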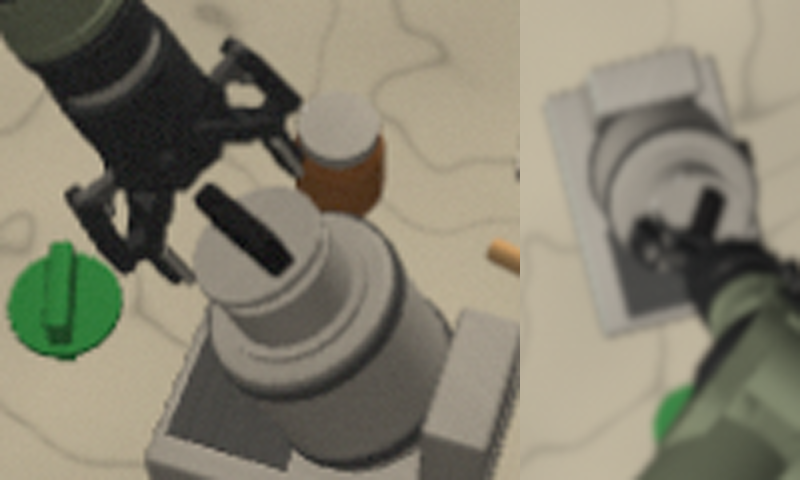

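The open fingers straddle the bar symmetrically: tips at crop (295,170) and (185,275), bar centre (245,228). I'll close now.

```bash
python3 - <<'E'
from h import *
def st(l):
    s=get_state(); cf=np.array(s["contact_force"]); print(l,round(s["clock"],2),"tcp in neck",(N.T@(np.array(s["position"])-G)*1000).round(1),"F",(N.T@cf).round(1),"M",(N.T@np.array(s["wrist_torque"])).round(2),"gap",round(s["finger_gap"],3),"g",round(s["grasp_force"],1)); return s
grab(80); st("grab")
s=st("grab"); np.save("p0.npy",s["position"])
p=np.array(s["position"])
for d in(2,4,6,7.):
    move_l(p-d/1000*ZN,.02,tool(-30)); st(d)
E
```

```text
grab 5.68 tcp in neck [ -0.   -0.1 -11.7] F [-1.   0.4  3.8] M [ 0.07  0.68 -0.02] gap 0.198 g 78.5
grab 5.68 tcp in neck [ -0.   -0.1 -11.7] F [-1.   0.4  3.8] M [ 0.07  0.68 -0.02] gap 0.198 g 78.5
2 5.93 tcp in neck [ -0.   -0.2 -13.6] F [-1.5  0.3  5.9] M [0.18 0.73 0.01] gap 0.197 g 78.5
4 6.18 tcp in neck [  0.   -0.2 -15.6] F [-1.5  1.7  6.4] M [0.16 0.66 0.01] gap 0.197 g 78.6
6 6.43 tcp in neck [  0.   -0.2 -17.6] F [-2.4  1.   7.6] M [ 0.22  0.8  -0.03] gap 0.197 g 78.7
7.0 6.68 tcp in neck [  0.   -0.2 -18.5] F [-2.1  0.9  6.7] M [0.22 0.78 0.01] gap 0.195 g 78.7
```

```bash
cat >> h.py <<'E'
def st(l):
    s=get_state(); cf=np.array(s["contact_force"]); print(l,round(s["clock"],2),"tcp",(N.T@(np.array(s["position"])-G)*1000).round(1),"F",(N.T@cf).round(1),"M",(N.T@np.array(s["wrist_torque"])).round(2),"gap",round(s["finger_gap"],3)); return s
E
python3 - <<'E'
from h import *
p=np.load("p0.npy")-.007*ZN
for a in list(range(-25,26,5))+[28,30]:
    move_l(p,.02,tool(a)); s=st(a); m=N.T@np.array(s["wrist_torque"])
    if abs(m[2])>1.5 or np.linalg.norm(s["contact_force"])>25: print("stop"); break
E
```

```text
-25 6.93 tcp [  0.5  -0.4 -18.3] F [-1.8  0.   6.9] M [0.19 0.6  0.06] gap 0.196
-20 7.18 tcp [  0.7  -0.6 -18.2] F [-1.6 -0.1  6.9] M [0.15 0.61 0.05] gap 0.195
-15 7.43 tcp [  0.8  -0.6 -18.2] F [-0.1  0.5  8.2] M [0.12 0.52 0.04] gap 0.193
-10 7.68 tcp [  0.9  -0.6 -18.2] F [-0.6 -0.9  7.3] M [0.09 0.49 0.03] gap 0.196
-5 7.93 tcp [  0.9  -0.8 -18.1] F [0.2 0.6 7. ] M [ 0.01  0.51 -0.01] gap 0.192
0 8.18 tcp [  1.   -1.  -18.1] F [-0.5 -0.9  7.5] M [-0.05  0.48 -0.02] gap 0.198
5 8.43 tcp [  0.9  -1.2 -18. ] F [-0.3 -0.6  7.3] M [-0.12  0.53  0.04] gap 0.195
10 8.68 tcp [  1.   -1.4 -18. ] F [-1.1 -1.4  7.1] M [-0.23  0.55  0.04] gap 0.196
15 8.93 tcp [  1.   -1.6 -17.9] F [-1.1 -1.5  7.4] M [-0.34  0.55  0.04] gap 0.193
20 9.18 tcp [  1.   -1.7 -17.9] F [-0.2 -2.1  7.3] M [-0.42  0.59  0.  ] gap 0.196
25 9.43 tcp [  1.1  -1.9 -17.8] F [-0.4 -2.3  6.9] M [-0.46  0.61 -0.06] gap 0.192
28 9.68 tcp [  1.2  -2.  -17.8] F [-1.4 -2.6  7.1] M [-0.52  0.6   0.01] gap 0.193
30 9.93 tcp [  1.2  -2.1 -17.7] F [-0.3 -2.4  8.2] M [-0.6   0.53  0.07] gap 0.195
```

```bash
python3 - <<'E'
from h import *
p=np.load("p0.npy")-.007*ZN
for a in range(31,39):
    move_l(p,.02,tool(a)); s=st(a); m=N.T@np.array(s["wrist_torque"])
    if abs(m[2])>.5: print("stop"); break
for b in (a,a-1):
    move_l(p,.02,tool(b)); st(b)
a=b
for d in (4,8,12,17):
    move_l(p+d/1000*ZN,.03,tool(a)); s=st(("up",d))
    if (N.T@np.array(s["contact_force"]))[2]<-12: print("caught"); break
np.save("a.npy",a)
E
```

```text
31 10.18 tcp [  1.2  -2.1 -17.7] F [-0.8 -1.9  7.1] M [-0.55  0.46 -0.04] gap 0.199
32 10.43 tcp [  1.3  -2.1 -17.7] F [-0.1 -2.8  7.4] M [-0.53  0.43 -0.05] gap 0.193
33 10.68 tcp [  1.2  -2.1 -17.7] F [-0.3 -2.7  7.6] M [-0.55  0.53 -0.29] gap 0.195
34 10.93 tcp [  1.1  -2.1 -17.7] F [ 0.5 -2.7  8. ] M [-0.55  0.45 -0.86] gap 0.195
stop
34 11.18 tcp [  1.1  -2.1 -17.7] F [-0.1 -2.2  7.1] M [-0.54  0.41 -0.87] gap 0.197
33 11.43 tcp [  1.1  -2.1 -17.7] F [ 0.7 -3.5  7.9] M [-0.53  0.59 -0.21] gap 0.205
('up', 4) 11.72 tcp [  1.   -2.  -13.7] F [ 0. -5.  7.] M [-1.11  0.43 -0.26] gap 0.196
('up', 8) 12.0 tcp [ 1.  -2.  -9.8] F [ 0.1 -5.   6.1] M [-1.18  0.29 -0.24] gap 0.197
('up', 12) 12.28 tcp [ 1.  -2.  -5.9] F [ 1.3 -5.3  4.7] M [-1.27  0.26 -0.22] gap 0.19
('up', 17) 12.6 tcp [ 1.  -1.9 -1.2] F [ 1.6 -5.8  2. ] M [-1.35  0.07 -0.2 ] gap 0.195
```

The hard stop showed at 33° and the cap is rising freely. I'll lift it clear.

```bash
python3 - <<'E'
from h import *
p=np.load("p0.npy")-.007*ZN; a=float(np.load("a.npy"))
for d in (22,28,40,85):
    move_l(p+d/1000*ZN,.05,tool(a)); s=st(("up",d))
    if (N.T@np.array(s["contact_force"]))[2]<-15: print("caught"); break
sleep(.15)
# candidate place orientations
t0=np.arctan2(*(R.from_rotvec(s["eef_rot"]).as_matrix()[[1,0],0])); print(np.degrees(t0))
fs=grab_frame("scene");ft=grab_frame("top")
a=cv2.resize(fs["img"][150:300,170:330],(512,480),interpolation=cv2.INTER_CUBIC); b=cv2.resize(ft["img"][150:270,285:355],(280,480),interpolation=cv2.INTER_CUBIC)
cv2.imwrite("pics/lift.png",np.hstack([a,b])[:,:,::-1])
E
```

```text
('up', 22) 12.85 tcp [ 0.7 -0.8  4. ] F [-0.7 -2.3 10.5] M [-0.42  0.45 -0.03] gap 0.199
('up', 28) 13.12 tcp [-0.8  1.   8.7] F [-0.3  0.4 -1.4] M [0.04 0.53 0.02] gap 0.196
('up', 40) 13.51 tcp [ 0.2 -0.3 21.6] F [-0.7  0.2 -1.5] M [0.01 0.49 0.03] gap 0.192
('up', 85) 14.56 tcp [-0.3  0.  66. ] F [-1.  0. -1.] M [-0.03  0.51 -0.02] gap 0.197
48.61257741742921
```

View pics/lift.png

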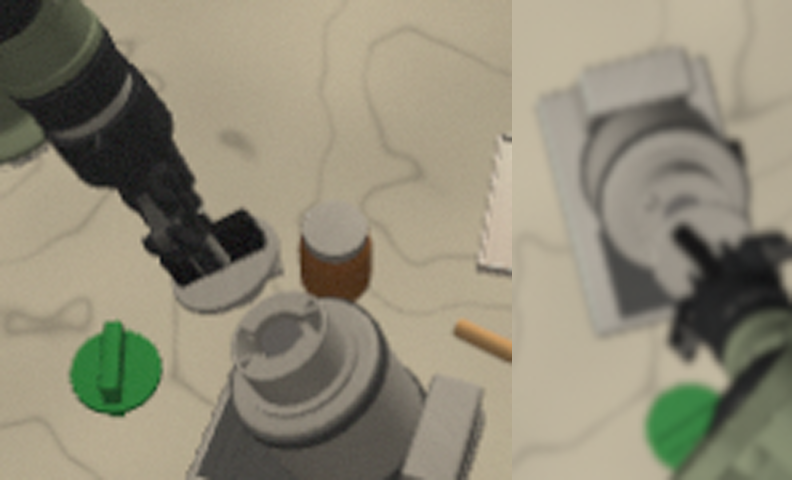

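The cap is off the neck and held square at crop (225,250), and the neck's slots are visible at (280,340). I'll carry it over the tray.

```bash
cat >> h.py <<'E'
def down(t): return R.from_matrix(np.array([[np.cos(t),np.sin(t),0],[np.sin(t),-np.cos(t),0],[0,0,-1]])).as_rotvec()
TR=np.array([.635,.187])
E
python3 - <<'E'
from h import *
t=np.radians(48.6)
movep([.53,-.05,.34],down(t)); movep([*TR,.20],down(t)); move_l([*TR,.10],.08); sleep(.3)
s=get_state(); print(s["clock"],s["position"],s["contact_force"],s["wrist_torque"],s["finger_gap"])
fs=grab_frame("scene");ft=grab_frame("top")
a=cv2.resize(fs["img"][140:260,290:420],(520,480),interpolation=cv2.INTER_CUBIC); b=cv2.resize(ft["img"][140:260,185:255],(280,480),interpolation=cv2.INTER_CUBIC)
cv2.imwrite("pics/tray.png",np.hstack([a,b])[:,:,::-1])
E
```

```text
18.325 [0.63514094 0.18702482 0.10027359] [-0.11365097 -0.38334845 -0.80518437] [-0.04318059  0.04170117 -0.02225691] 0.19742878883027912
```

View pics/tray.png

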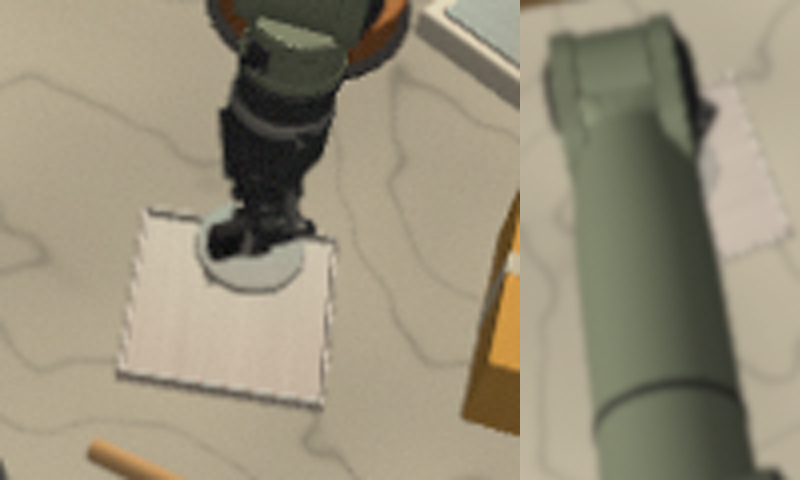

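The plate is level over the tray at crop (252,250). Its offset from the tray centre matches its height. I'll lower it until contact.

```bash
python3 - <<'E'
from h import *
fs=grab_frame("scene"); print(proj(fs,[[.635,.187,.096]]))
move_l([*TR,.055],.06)
r=move_l([*TR,.034],.015,until_force=3); s=get_state(); print(r,s["clock"],s["position"],s["contact_force"])
sleep(.2); s=get_state(); print(s["contact_force"],s["wrist_torque"],s["grasp_force"])
E
```

```text
[[351.98829221 201.11583852]]
True 20.2583 [0.63499149 0.18696045 0.04202297] [ 0.73399925 -0.50244774  5.01330724]
[-0.40102489 -0.27216654  4.55111372] [0.06377999 0.14005026 0.01185227] 79.79336857795715
```

```bash
python3 - <<'E'
from h import *
move_l([*TR,.0415],.01); s=get_state(); print(s["contact_force"])
grab(25); sleep(.2); let_go(); sleep(.2)
move_l([*TR,.16],.08); movep([.45,.1,.35],down(np.radians(48.6))); sleep(.3)
s=get_state(); print(s["clock"],s["contact_force"])
fs=grab_frame("scene")
print([(d["centre"],d["score"]) for d in tip_of("scene","cap_grip")], proj(fs,[[.635,.187,.053]]))
for n in("jar_centre","cake_a_centre"): print(n,[(d["centre"],round(d["score"],2)) for d in tip_of("scene",n)][:1])
cv2.imwrite("pics/end.png",cv2.resize(fs["img"][120:300,220:440],None,fx=3,fy=3,interpolation=cv2.INTER_CUBIC)[:,:,::-1])
E
```

```text
[-1.75769768 -0.53259691  6.47665057]
25.0417 [-0.15034288  0.62648766  0.26486438]
[([353.7, 209.3], 0.72), ([205.2, 266.2], 0.63)] [[350.13132704 208.72549345]]
jar_centre [([275.5, 231.3], 0.81)]
cake_a_centre []
```

View pics/end.png

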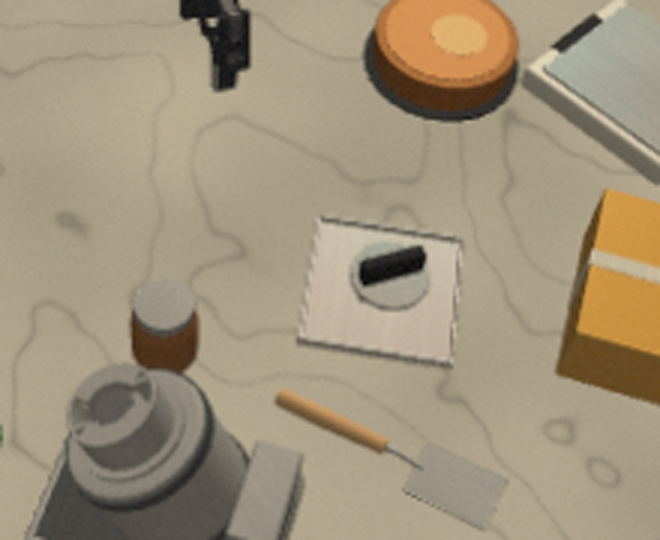

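The cap stands upright and released on the tray at crop (390,270). Jar, cake and gripper are clear.

```bash
python3 -c "
from cell import *
print(sign_off())"
```

```text
the job is handed in; nothing more can be done
None
```

The cap is off without the catch being forced and stands upright, released, near the middle of the tray; I never moved near the cakes or jar, and the job is handed in, but the sign-off gave no verdict.

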